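# Stage the reagent cartridges and hold the analyser's loading tray open

### The job

Get the analyser ready for me to load: take the two reagent cartridges out of the dark grey foam block and stand each of them on edge, the same way up, in a free slot of the wire rack. Then take the pull bar of the analyser's self-closing loading tray, draw the tray out until its front edge is level with the load line on the bed, and finish while still holding it there, because it slides shut if you let go. Leave the cartridge already in the rack, the tip box and the diluent bottle as they are.

Things in the scene. Friction and masses are not known exactly. Their poses are not given: they have to be found in the camera images.
- cart_a_center (a point): centre of a white reagent cartridge: a flat plastic box 12 mm thick (its x), 60 mm wide (its y) and 80 mm tall (its z, up), about 60 g. It starts upright in one outer slot of the foam block, its lowest 36 mm inside the slot, its upper 44 mm standing clear above the foam. This point lies 40 mm above its lower edge
- cart_b_center (a point): centre of the second, identical cartridge, upright in the other outer slot of the foam block
- cart_c_center (a point): centre of a third, identical cartridge that already stands in the middle slot of the wire rack; it stays there
- foam: dark grey foam block, 132 (x) by 92 (y) by 51 mm tall, fixed. Three slots 16 mm wide (x), 64 mm long (y) and open at the top, at x = -40, 0 and +40 mm, their floor at z = 15 mm; the middle one is empty. Origin: centre of its underside on the counter, z up
- rack: dark blue wire rack, fixed, 115 (x) by 49 (y) by 48.5 mm tall; origin: centre of its underside, on the counter. Six hoops of 5 mm wire across it leave five slots 17 mm wide, centred at x = -44, -22, 0, 22, 44 mm. A cartridge stands in a slot with its thickness along x, on wires 8.5 mm above the counter (its centre 48.5 mm up), its 60 mm width past both sides by 5 mm; it may lean 0.12 rad
- analyser: bench analyser, fixed: a white hood with a sloping display front on a dark blue base, 226 wide, 262 deep, 196 mm tall; in front of it a grey bed 156 mm wide and 30 mm high reaches 205 mm out. Origin: on the counter at the foot of the hood's front face, in the middle; x points back into the machine, so the tray comes out along -x. The hood's front is upright to 85 mm height, then slopes back
- tray (a joint): how far the white loading tray is drawn out, in m: 0 is shut, where it always starts; 0.070 puts its front edge level with the load line; it meets a stop at 0.100. A spring draws it shut all the time: about 4 N when shut, 9 N at the load line, 11 N at the stop
- tray_front (a point): middle of the loading tray's front edge, at mid thickness; the tray is a plate 100 mm wide whose top lies 39 mm above the counter. It moves with the tray along the analyser's -x; the frame's axes are those of the analyser
- load_line (a point): the load line, a black line with an arrow head inked across both side margins of the bed: this point lies on it in the middle of the bed (under the tray's path), 30 mm above the counter and 165 mm in front of the hood
- pull_bar (a point): steel pull bar of the tray: a level round bar 12 mm thick, 88 mm long, along the analyser's y, on two 9 mm posts 68 mm apart. Origin: middle of the bar, 76 mm above the counter, 37 mm above the tray's top, 12 mm behind the tray's front edge. When shut it is 83 mm in front of the hood: fingers fit down on both sides of it, between the posts
- tip_box_center (a point): centre of a closed blue pipette tip box, 126 by 88 by 62 mm tall, to be left alone
- diluent_center (a point): point half-way up a white plastic diluent bottle, 62 mm across and 130 mm tall, to be left alone
Things that resemble listed ones, but are neither listed nor needed, are in the scene too. Of the things that look like the rack, take the one that is nearest to the robot's base at the start. What is shaped like the part that bears cart_b_center but yellow is not meant.

How it is judged:
By the outcome, as a careful person would: the job done as asked, in the order asked, and still so for the second after the job is handed in, while the arm keeps its last pose, push and grip.
It also fails if it takes over 61 s, if anything falls off the work surface, if the arm or the gripper's body presses on something with over 40 N, if the wrist force passes 120 N, or if a joint passes its speed limit or range.

### The arm

A 7-joint arm with a two-finger parallel gripper is mounted at the origin on the work surface. World frame = base frame: x ahead of the robot, y to its left, z up, the work surface at z = 0. Lengths are in m, angles in rad, forces in N, time in s.
With the tool pointing down it reaches from about 0.4 to 0.925 m from the base axis. Payload 4.1 kg.
Tool frame: the origin (TCP) lies midway between the tips of the shut fingers; the grasp point (between the pads) lies 19 mm behind it; z points along the fingers, x is the direction in which the jaws open and shut, and the axes are right-handed (so a half turn about z gives the same grasp; the last joint's range is limited). The gripper opens to 85 mm and grips with 20 to 120 N. Pads are 22 mm wide; open, the fingers measure 114 mm over their backs; the gripper's body (76 mm by 85 mm) begins 54 mm behind the grasp point. The pads swing forward as they close: fully open they stand 13 mm farther back than shut.
Start: joints at [-1.261, 0.398, 0.045, 1.537, -0.019, 1.207, -0.051], TCP at [0.258, 0.596, 0.231] pointing down, gripper open.
Joint ranges: [-2.82, 2.82], [-0.49, 2.23], [-1.37, 1.46], [0, 2.46], [-1.36, 4.5], [0.23, 2], [-2.94, 2.94]. Speed limits (rad/s): [2.57, 2.57, 3.14, 3.14, 3.14, 3.14, 3.14].

### API

Orientations are given as a rotation vector (axis times angle).
In Python, from workcell import read_state, imaging, ctrl gives the robot as it stands. The module is installed in compiled form; this text tells all that it offers.
- The arm moves only by the shell command python3 -m pendant 'ROWS' [OPENING] [FORCE]. ROWS is JSON, a list of rows, each an object of numbers: "tx", "ty", "tz": the shift along the tool's x, y, z scaled (see below); "rx", "ry", "rz": the turn, a rotation vector about the tool's x, y, z scaled (see below). In form: [{"tx": .., "ty": .., "tz": .., "rx": .., "ry": .., "rz": ..}, ...]. A call has 1 to 20 rows; each row is the pose to reach, as a shift and turn from the pose commanded when the call began, along the tool's axes at that moment; what a row does not reach only later rows make up. The controller multiplies each number of a shift by 40 cm and each number of a turn by 120 degrees. A row lasts 1/12 s, in which the tool goes at most 41.7 mm and 7.16 degrees, less where a joint would pass 70% of its speed; a pose out of reach is approached as far as the arm can. A call with a number of a shift or a turn outside -1 to 1 is refused whole. A call with a gripper value outside its range is refused whole. OPENING is the gripper's target within -1 to 1 (fully open at 1, half-way at 0, shut at -1), set as the call begins (- or left out, the last holds). The fingers move at their own pace and stop on an object; FORCE is the grip in N (left out, the last holds). Time passes only in rows, so rows that repeat a pose let the fingers close. It gives the time, the measured TCP pose, the force and the opening at its end, in the units of the state.
- read_state(): the state, without advancing time (a new reading comes with each control period).
- imaging.camera(name): name is "scene" or "side" or "wrist"; returns the picture (480x640x3 uint8, red, green, blue); there is no depth.
- imaging.camera_info(name): a dict with "intrinsics" (3x3 intrinsics, pixels), "rvec" (rotation vector, rad) and "tvec" (3), from world to camera coordinates, as OpenCV has them; the wrist camera has in their place "T_tool_cam" (4x4, takes a point from camera to tool coordinates, whose origin is the TCP and whose axes are the tool frame's). Camera axes: x right, y down, z forward; pixel columns grow to the right and rows downward; lengths in m; the calibration is good to about 2 mm. A picture is of the moment at which its call begins: read the wrist's pose just before it. camera_info takes no time and is no camera call.
- ctrl.job_done(): hands the job in, once; it reports no verdict.
The state is a dict: "time_s": time; "joint_pos": joint angles; "joint_velocities": joint speeds; "joint_efforts": joint torques, N m; "ee_pos": TCP position; "tcp_rot": TCP orientation; "wrist_force": force on the tool from outside, world axes, zero at the start; "wrist_torque": the same for the moment, N m; "grip_width": opening from 0.0 (shut) to 1.0 (fully open).
Only numpy, scipy, OpenCV 4.12 (cv2) and the standard library are available. Lean on these libraries where they do the work, as an engineer would, in place of code of your own. Each camera call takes 0.05 s, during which the arm holds its last target. There are 200 camera calls.

## Working session

There is one attempt and no reset: what is moved stays moved. The work goes in short steps, Python scripts to look and compute and a shell command to move; the robot and the scene stay as the last step left them, time stands still between calls to the robot, and variables do not carry over. Pictures are saved under pics/ and viewed, about 8 in all and at most 12, crops included, and the job is handed in when it is done.

```bash
mkdir -p pics
python3 - <<'E'
from workcell import read_state, imaging, ctrl
import cv2,numpy as np
s=read_state(); print(s)
for n in ("scene","side","wrist"):
    im=imaging.camera(n); cv2.imwrite(f"pics/{n}0.png",im[:,:,::-1]); print(n,imaging.camera_info(n))
E
```

```text
{'time_s': 0.0, 'joint_pos': array([-1.26096611,  0.39917816,  0.04504104,  1.53787724, -0.01868529,
        1.20690694, -0.05065395]), 'joint_velocities': array([ 0.00034093,  0.00062011, -0.00068078, -0.00113997,  0.00029689,
       -0.00133572, -0.00081991]), 'joint_efforts': array([-9.83540704e-04, -4.75130045e+01,  1.36429723e+00, -2.54224044e+01,
        1.15404680e-02,  9.63721541e-03, -2.42031325e-05]), 'ee_pos': array([0.25813447, 0.59585315, 0.23027379]), 'tcp_rot': array([ 2.62499862e+00,  1.72380141e+00, -2.41994333e-03]), 'wrist_force': array([-0.06006228,  0.31921293, -0.64219866]), 'wrist_torque': array([-0.00622094, -0.014601  , -0.01614733]), 'grip_width': 1.0006799809871403}
scene {'intrinsics': array([[518.11030008,   0.        , 325.70823423],
       [  0.        , 518.11030008, 240.59898181],
       [  0.        ,   0.        ,   1.        ]]), 'rvec': array([ 1.53792471,  1.9128722 , -0.85930691]), 'tvec': array([ 0.09115634, -0.31982416,  1.543236  ])}
side {'intrinsics': array([[608.67888511,   0.        , 321.98447162],
       [  0.        , 608.67888511, 233.50866968],
       [  0.        ,   0.        ,   1.        ]]), 'rvec': array([ 2.23938074, -0.87915786,  0.35935622]), 'tvec': array([-0.42951298,  0.36088136,  1.27256237])}
wrist {'intrinsics': array([[354.67355256,   0.        , 323.00523592],
       [  0.        , 354.67355256, 238.15396468],
       [  0.        ,   0.        ,   1.        ]]), 'T_tool_cam': array([[ 9.99999901e-01, -2.03083805e-04,  3.94731064e-04,
         2.87658666e-04],
       [ 6.69125309e-05,  9.48014692e-01,  3.18226555e-01,
        -8.08795482e-02],
       [-4.38837508e-04, -3.18226497e-01,  9.48014612e-01,
        -1.43790649e-01],
       [ 0.00000000e+00,  0.00000000e+00,  0.00000000e+00,
         1.00000000e+00]])}
```

View pics/scene0.png

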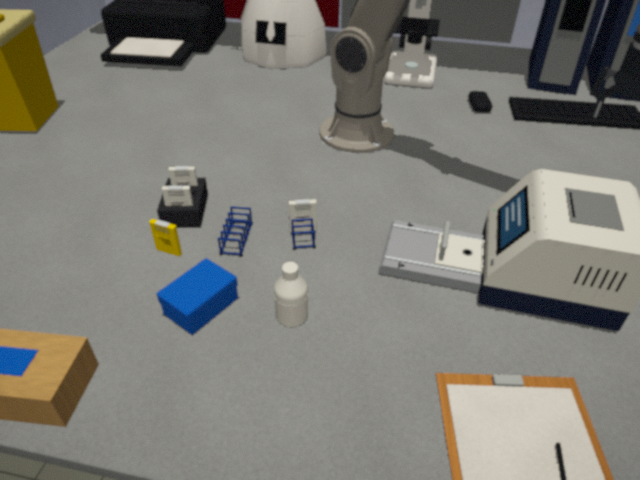

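View pics/side0.png

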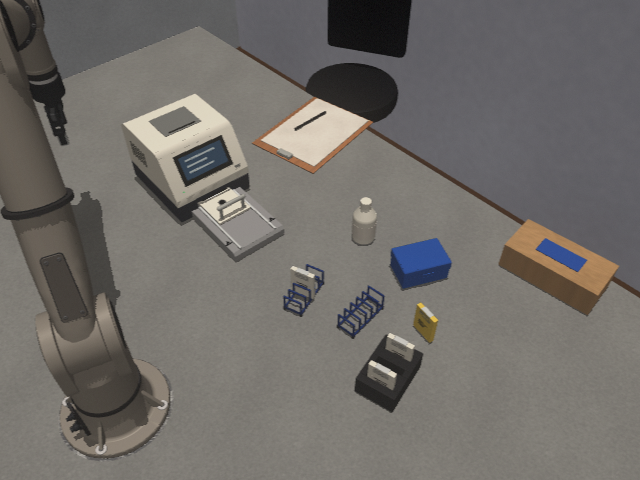

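Scene view: black foam with two cartridges (~183,195), rack with cartridge (~303,225), decoy rack (236,232), tray bar (445,240). Side view: rack (303,288), foam (390,370), bar (232,205). I'll enlarge both with a metric grid helper.

```bash
cat > h.py <<'E'
from workcell import read_state, imaging, ctrl
import cv2,numpy as np
from scipy.spatial.transform import Rotation as R
def cam(n,st=None):
    i=imaging.camera_info(n);K=i["intrinsics"]
    if n!="wrist":
        Rm=R.from_rotvec(i["rvec"]).as_matrix(); return K,Rm,np.array(i["tvec"])
    T=np.eye(4);T[:3,:3]=R.from_rotvec(st["tcp_rot"]).as_matrix();T[:3,3]=st["ee_pos"]
    C=np.linalg.inv(T@i["T_tool_cam"]); return K,C[:3,:3],C[:3,3]
def ray(c,uv):
    K,Rm,t=c; d=Rm.T@np.linalg.solve(K,[uv[0],uv[1],1]); return -Rm.T@t,d
def onz(c,uv,z):
    o,d=ray(c,uv); return o+d*(z-o[2])/d[2]
def tri(c1,u1,c2,u2):
    o1,d1=ray(c1,u1);o2,d2=ray(c2,u2)
    s=np.linalg.lstsq(np.c_[d1,-d2],o2-o1,rcond=None)[0]
    a=o1+s[0]*d1;b=o2+s[1]*d2; return (a+b)/2,np.linalg.norm(a-b)
def proj(c,P):
    K,Rm,t=c; q=K@(Rm@np.asarray(P)+t); return q[:2]/q[2]
E
python3 - <<'E'
import cv2,numpy as np
a=cv2.imread("pics/side0.png");b=cv2.imread("pics/scene0.png")
def crop(im,x,y,w,h,f):
    c=cv2.resize(im[y:y+h,x:x+w],None,fx=f,fy=f,interpolation=cv2.INTER_CUBIC)
    for k in range(0,w,20): cv2.line(c,(k*f,0),(k*f,6),(0,0,255),1); cv2.putText(c,str(x+k),(k*f,16),0,.35,(0,0,255))
    for k in range(0,h,20): cv2.putText(c,str(y+k),(0,k*f+4),0,.35,(0,0,255))
    return c
s=crop(a,270,250,160,160,5)[:, :800]
cv2.imwrite("pics/z1.png",np.vstack([crop(a,270,255,200,75,4),crop(a,270,325,200,75,4)]))
l=crop(b,150,155,180,110,4); r=crop(a,180,180,120,80,4)
cv2.imwrite("pics/z2.png",l)
E
```

```text
(no output)
```

View pics/z1.png

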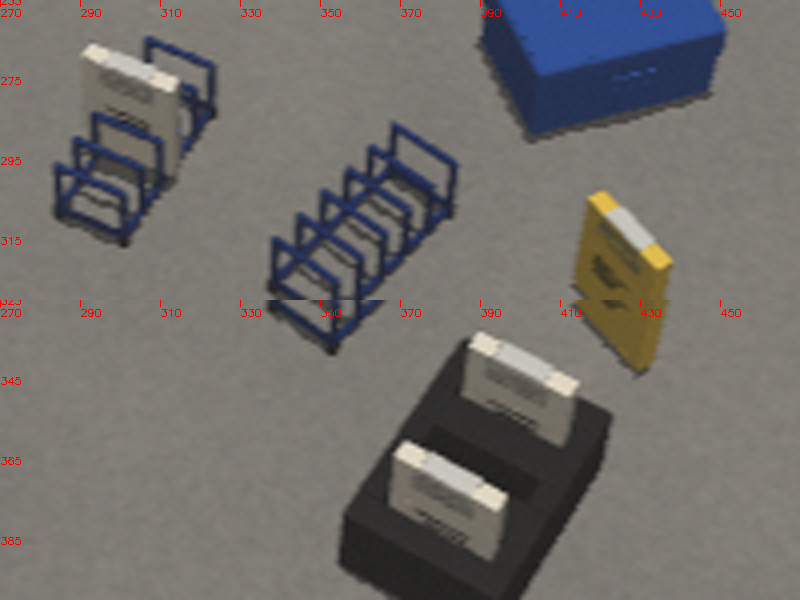

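View pics/z2.png

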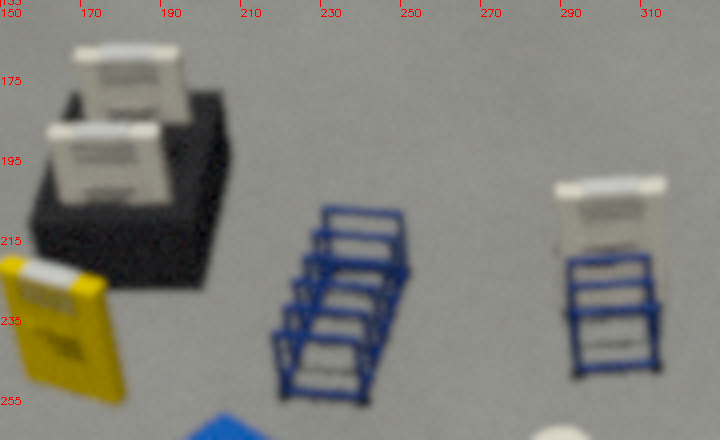

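Run:
```python
from h import *
S=cam("side");C=cam("scene")
def p(n,a,b,z):
    r,e=tri(S,a,C,b); print(n,r.round(4),round(e,4),onz(S,a,z).round(4)[:2],onz(C,b,z).round(4)[:2])
p("A",(401.5,340.5),(181.7,167.5),.095)
p("B",(382.5,368.8),(176,187.5),.095)
p("C",(302.5,270.7),(302.5,201.5),.0885)
p("decoyfar",(376,289.5),(228,247),.0485)
# edges directions, side: carts top edges
for n,a,b,z in(("A",(388.2,335),(414.2,347),.095),("B",(369.2,362),(395.7,374.5),.095),("C",(291.5,266.5),(314.5,276),.0885)):
    d=onz(S,b,z)-onz(S,a,z); print(n,np.linalg.norm(d).round(4),np.degrees(np.arctan2(d[1],d[0])).round(1))
for n,a,b,z in(("A",(169.5,168),(194.5,167.5),.095),("B",(162.5,188),(189.5,187),.095),("C",(289,202.5),(315.5,201),.0885)):
    d=onz(C,b,z)-onz(C,a,z); print(n,np.linalg.norm(d).round(4),np.degrees(np.arctan2(d[1],d[0])).round(1))
# hoop tops side, rack: first hoop near, last hoop
for q in((284.5,297.5),(301,305.5),(306.7,265.5),(323.5,272)): print(onz(S,q,.046).round(4))
# bed
for n,q in(("bedcorners side L",(236,250)),("R",(283,229)),("back",(193,212))): print(n,onz(S,q,.03).round(3))
for n,q in(("scene TL",(396,222)),("BL",(381,268))): print(n,onz(C,q,.03).round(3))
p("bar",(232,203),(446,240),.076)
a=cv2.imread("pics/side0.png")[180:260,180:300];b=cv2.imread("pics/scene0.png")[200:300,370:500]
cv2.imwrite("pics/z3.png",np.vstack([cv2.resize(a,(480,320),interpolation=2),cv2.resize(b[:70],(480,258),interpolation=2)]))
```

```text
A [ 0.4794 -0.3342  0.128 ] 0.0251 [ 0.5045 -0.3324] [ 0.4261 -0.35  ]
B [ 0.4502 -0.348   0.0578] 0.0228 [ 0.4257 -0.3518] [ 0.5047 -0.3288]
C [ 0.4831 -0.0442  0.0888] 0.0004 [ 0.4833 -0.0442] [ 0.4825 -0.0441]
decoyfar [ 0.6034 -0.1745  0.035 ] 0.0059 [ 0.5936 -0.1786] [ 0.6193 -0.1702]
A 0.0597 -72.8
B 0.059 -72.1
C 0.0612 -70.9
A 0.0579 105.5
B 0.0591 107.0
C 0.0581 108.6
[ 0.4218 -0.0492  0.046 ]
[ 0.4346 -0.0926  0.046 ]
[ 0.5254 -0.0112  0.046 ]
[ 0.5413 -0.0541  0.046 ]
bedcorners side L [0.438 0.159 0.03 ]
R [0.573 0.135 0.03 ]
back [0.437 0.348 0.03 ]
scene TL [0.433 0.162 0.03 ]
BL [0.591 0.148 0.03 ]
bar [0.5149 0.2712 0.0661] 0.0006 [0.5093 0.2625] [0.5272 0.2698]
```

View pics/z3.png

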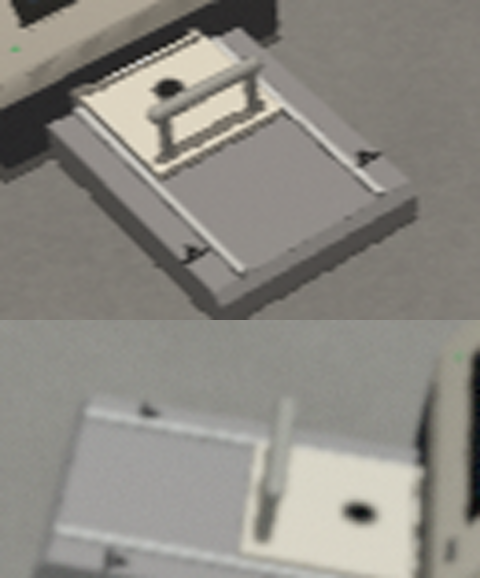

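```bash
cat >> h.py <<'E'
def go(pos,yaw,s=None):
    "print scaled shift/turn to reach pos with tool down and tool x at yaw (deg, mod 180)"
    s=s or read_state(); R0=R.from_rotvec(s["tcp_rot"])
    d=R0.inv().apply(np.array(pos)-s["ee_pos"])
    best=None
    for y in(yaw,yaw+180):
        T=R.from_euler("z",y,degrees=True)*R.from_euler("x",180,degrees=True)
        v=(R0.inv()*T).as_rotvec()
        if best is None or np.linalg.norm(v)<np.linalg.norm(best): best=v
    print("t",(d/.4).round(4),"r",(np.degrees(best)/120).round(4),"rows",np.linalg.norm(d)/.0417,np.degrees(np.linalg.norm(best))/7.16)
E
python3 - <<'E'
from h import *
S=cam("side");C=cam("scene")
print(read_state()["ee_pos"])
go((.46,.01,.30),19.5)
for a,b in(((218.7,208),(443,246)),((245.5,195.7),(447.2,223))):
    print(tri(S,a,C,b),onz(S,a,.076),onz(C,b,.076))
E
```

```text
[0.25813793 0.59602624 0.23050579]
t [-1.1442  1.0453 -0.1719] r [3.000e-04 7.000e-04 3.924e-01] rows 14.956888472253235 6.576315745446479
(array([0.49184948, 0.28173595, 0.04244242]), np.float64(0.03215993306726217)) [0.47250545 0.27074548 0.076     ] [0.54752052 0.264482   0.076     ]
(array([0.531754  , 0.25141543, 0.11001379]), np.float64(0.03446793000051241)) [0.55262857 0.26086745 0.076     ] [0.4701689  0.27030332 0.076     ]
```

```bash
python3 -m pendant '[{"tx":-0.6,"ty":0.55,"tz":-0.17,"rz":0.392},{"tx":-0.6,"ty":0.55,"tz":-0.17,"rz":0.392},{"tx":-0.6,"ty":0.55,"tz":-0.17,"rz":0.392},{"tx":-0.6,"ty":0.55,"tz":-0.17,"rz":0.392},{"tx":-0.6,"ty":0.55,"tz":-0.17,"rz":0.392},{"tx":-0.6,"ty":0.55,"tz":-0.17,"rz":0.392},{"tx":-0.6,"ty":0.55,"tz":-0.17,"rz":0.392},{"tx":-0.6,"ty":0.55,"tz":-0.17,"rz":0.392}]'
python3 -c "
from h import *
go((.46,.01,.30),19.5)"
```

```text
t [-1.1442  1.0453 -0.1719] r [3.000e-04 7.000e-04 3.924e-01] rows 14.956888472253235 6.576315745446479invalid input
```

```bash
python3 -m pendant '[{"tx":-0.6,"ty":0.55,"tz":-0.17,"rx":0,"ry":0,"rz":0.392},{"tx":-0.6,"ty":0.55,"tz":-0.17,"rx":0,"ry":0,"rz":0.392},{"tx":-0.6,"ty":0.55,"tz":-0.17,"rx":0,"ry":0,"rz":0.392},{"tx":-0.6,"ty":0.55,"tz":-0.17,"rx":0,"ry":0,"rz":0.392},{"tx":-0.6,"ty":0.55,"tz":-0.17,"rx":0,"ry":0,"rz":0.392},{"tx":-0.6,"ty":0.55,"tz":-0.17,"rx":0,"ry":0,"rz":0.392},{"tx":-0.6,"ty":0.55,"tz":-0.17,"rx":0,"ry":0,"rz":0.392},{"tx":-0.6,"ty":0.55,"tz":-0.17,"rx":0,"ry":0,"rz":0.392}]'
python3 -c "
from h import *
go((.46,.01,.30),19.5)"
```

```text
time_s: 0.82
ee_pos: [0.365, 0.2865, 0.2995]
tcp_rot: [-3.097, -0.529, 0.0]
wrist_force: [1.5, -0.1, 1.0]
grip_width: 0.998
t [-0.0056  0.7308 -0.0013] r [-0.0001  0.0001 -0.0009] rows 7.010679520089615 0.014640091891285132
```

```bash
python3 -m pendant '[{"tx":-0.006,"ty":0.73,"tz":0,"rx":0,"ry":0,"rz":0},{"tx":-0.006,"ty":0.73,"tz":0,"rx":0,"ry":0,"rz":0},{"tx":-0.006,"ty":0.73,"tz":0,"rx":0,"ry":0,"rz":0},{"tx":-0.006,"ty":0.73,"tz":0,"rx":0,"ry":0,"rz":0},{"tx":-0.006,"ty":0.73,"tz":0,"rx":0,"ry":0,"rz":0},{"tx":-0.006,"ty":0.73,"tz":0,"rx":0,"ry":0,"rz":0},{"tx":-0.006,"ty":0.73,"tz":0,"rx":0,"ry":0,"rz":0},{"tx":-0.006,"ty":0.73,"tz":0,"rx":0,"ry":0,"rz":0},{"tx":-0.006,"ty":0.73,"tz":0,"rx":0,"ry":0,"rz":0}]'
python3 - <<'E'
from h import *
s=read_state(); im=imaging.camera("wrist"); np.save("w1.npy",[s["ee_pos"],s["tcp_rot"]])
o=im[:,:,::-1].copy(); cv2.imwrite("pics/w1raw.png",o)
c=cam("wrist",s)
for n,P in(("A",(.5046,-.3306,.095)),("B",(.4259,-.3509,.095)),("C",(.483,-.044,.0885))):
    print(n,proj(c,P).round(1))
cv2.imwrite("pics/w1.png",o)
E
```

```text
time_s: 1.57
ee_pos: [0.4604, 0.0101, 0.2993]
tcp_rot: [-3.098, -0.523, -0.0]
wrist_force: [1.5, 1.6, 0.3]
grip_width: 1.0
A [268.5 456.9]
B [205.8 453.1]
C [325.4 256.8]
```

View pics/w1.png

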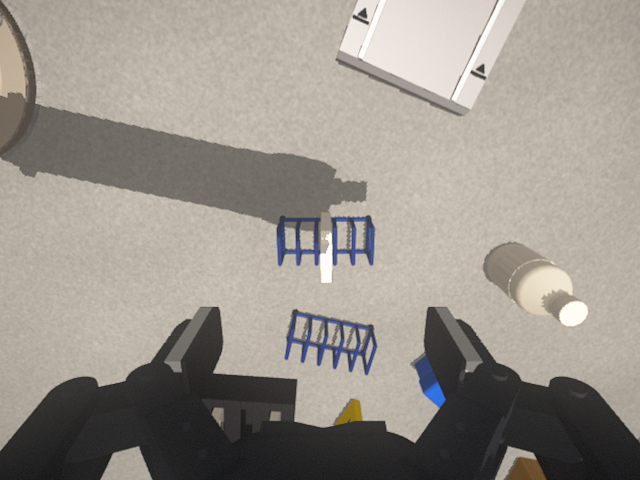

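Run:
```python
import cv2,numpy as np
o=cv2.imread("pics/w1raw.png");x,y,f=262,205,6
c=cv2.resize(o[y:y+90,x:x+128],None,fx=f,fy=f,interpolation=cv2.INTER_CUBIC)
for k in range(0,128,10): cv2.putText(c,str(x+k),(k*f,10),0,.35,(0,0,255));cv2.line(c,(k*f,12),(k*f,18),(0,0,255))
for k in range(0,90,10): cv2.putText(c,str(y+k),(0,k*f+4),0,.35,(0,0,255))
cv2.imwrite("pics/w1z.png",c)
```

```text
(no output)
```

View pics/w1z.png

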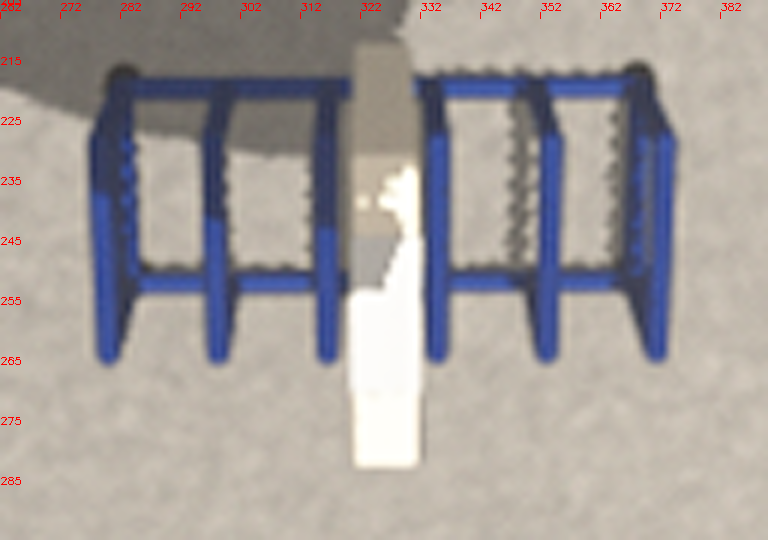

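Run:
```python
from h import *
w=np.load("w1.npy");c=cam("wrist",{"ee_pos":w[0],"tcp_rot":w[1]})
q=[onz(c,u,.046) for u in((278.2,226.5),(280,264.5),(373.3,226.5),(371.3,264.5))]
q=np.array(q)[:,:2];print(q.round(4));m=q.mean(0)
a=(q[2]+q[3]-q[0]-q[1])/2;b=(q[0]+q[2]-q[1]-q[3])/2
print("rack",m.round(4),np.linalg.norm(a),np.degrees(np.arctan2(a[1],a[0])),np.linalg.norm(b),np.degrees(np.arctan2(b[1],b[0])))
print("feet z0",[onz(c,u,.005)[:2].round(4) for u in((282.5,218),(368,218))])
print("C end",onz(c,(326.3,283),.0885).round(4),onz(c,(326.3,256),.0885).round(4))
m=m;u=a/np.linalg.norm(a)
for k in(-44,-22,22,44): print(k,(m+u*k/1000).round(4))
# foam look: camera over foam, tool x yaw 16
go((.447,-.285,.25),16)
```

```text
[[ 0.4243 -0.042 ]
 [ 0.4403 -0.0873]
 [ 0.5292 -0.0055]
 [ 0.5447 -0.051 ]]
rack [ 0.4846 -0.0464] 0.1108216832100825 19.16072735011195 0.04800703014054273 109.16552891133904
feet z0 [array([ 0.4251, -0.0427]), array([ 0.5283, -0.0068])]
C end [ 0.4942 -0.0729  0.0885] [ 0.4837 -0.0428  0.0885]
-44 [ 0.443  -0.0609]
-22 [ 0.4638 -0.0537]
22 [ 0.5054 -0.0392]
44 [ 0.5262 -0.032 ]
t [-0.2779  0.6905  0.1223] r [-0.0004  0.0001  0.0285] rows 7.235347247319977 0.477219411373036
```

```bash
python3 -m pendant '[{"tx":-0.27,"ty":0.7,"tz":0.12,"rx":0,"ry":0,"rz":0.028},{"tx":-0.27,"ty":0.7,"tz":0.12,"rx":0,"ry":0,"rz":0.028},{"tx":-0.27,"ty":0.7,"tz":0.12,"rx":0,"ry":0,"rz":0.028},{"tx":-0.27,"ty":0.7,"tz":0.12,"rx":0,"ry":0,"rz":0.028},{"tx":-0.27,"ty":0.7,"tz":0.12,"rx":0,"ry":0,"rz":0.028},{"tx":-0.27,"ty":0.7,"tz":0.12,"rx":0,"ry":0,"rz":0.028},{"tx":-0.27,"ty":0.7,"tz":0.12,"rx":0,"ry":0,"rz":0.028},{"tx":-0.27,"ty":0.7,"tz":0.12,"rx":0,"ry":0,"rz":0.028},{"tx":-0.27,"ty":0.7,"tz":0.12,"rx":0,"ry":0,"rz":0.028},{"tx":-0.27,"ty":0.7,"tz":0.12,"rx":0,"ry":0,"rz":0.028}]'
python3 - <<'E'
from h import *
s=read_state(); im=imaging.camera("wrist"); np.save("w2.npy",[s["ee_pos"],s["tcp_rot"]])
o=im[:,:,::-1].copy(); cv2.imwrite("pics/w2raw.png",o)
c=cam("wrist",s)
for n,P in(("A",(.5046,-.3306,.095)),("B",(.4259,-.3509,.095))):
    p=proj(c,P);print(n,p.round(1))
x,y=200,170;z=cv2.resize(o[y:y+160,x:x+220],None,fx=3.6,fy=3.6,interpolation=2);f=3.6
for k in range(0,220,20): cv2.putText(z,str(x+k),(int(k*f),10),0,.35,(0,0,255));cv2.line(z,(int(k*f),12),(int(k*f),18),(0,0,255))
for k in range(0,160,20): cv2.putText(z,str(y+k),(0,int(k*f)+4),0,.35,(0,0,255))
cv2.imwrite("pics/w2.png",z)
E
```

```text
time_s: 2.45
ee_pos: [0.4526, -0.2857, 0.2505]
tcp_rot: [-3.108, -0.443, 0.002]
wrist_force: [0.1, 0.9, -0.6]
grip_width: 0.998
A [362.4 278.2]
B [274.5 275.7]
```

View pics/w2.png

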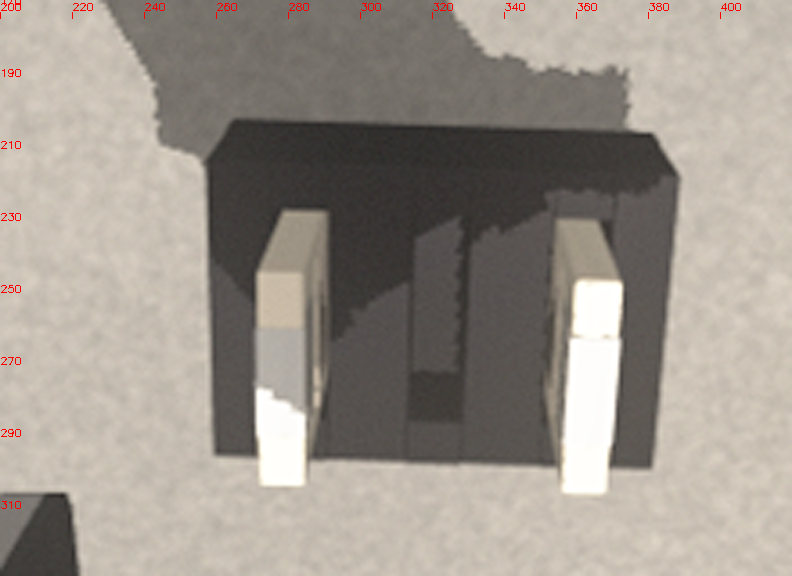

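Run:
```python
from h import *
w=np.load("w2.npy");c=cam("wrist",{"ee_pos":w[0],"tcp_rot":w[1]})
for n,a,b in(("B",(277.8,245.3),(278.6,305)),("A",(366,247.8),(362.5,307))):
    p=onz(c,a,.095);q=onz(c,b,.095);d=q-p;m=(p+q)/2
    print(n,m.round(4),np.linalg.norm(d),np.degrees(np.arctan2(d[1],d[0]))+90)
f=[onz(c,(200+u/3.6,170+v/3.6),.051)[:2] for u,v in((207,160),(680,177),(653,468),(215,455))]
print(np.array(f).round(4)); f=np.array(f);d=f[1]+f[2]-f[0]-f[3];m=f.mean(0);y=np.degrees(np.arctan2(d[1],d[0]))
print("foam",m.round(4),y,np.linalg.norm(d)/2); u=d/np.linalg.norm(d)
print(m-.04*u,m+.04*u)
print("B");go((*(m-.04*u),.14),y); print("A");go((*(m+.04*u),.14),y)
```

```text
B [ 0.4293 -0.3502  0.095 ] 0.06019528745896229 14.650207401004891
A [ 0.5062 -0.3302  0.095 ] 0.05993080078564971 15.247774464295688
[[ 0.393  -0.3117]
 [ 0.5206 -0.2796]
 [ 0.5432 -0.3675]
 [ 0.4157 -0.4002]]
foam [ 0.4681 -0.3398] 14.234108991457035 0.1316311500215877
[ 0.42933504 -0.34960553] [ 0.50687897 -0.32993478]
B
t [-0.1027  0.1395  0.2765] r [-0.001   0.      0.0177] rows 3.130176957976521 0.29775988577517765
A
t [0.0972 0.147  0.2765] r [-0.001   0.      0.0177] rows 3.145161250573185 0.29775988577517765
```

```bash
python3 -m pendant '[{"tx":0.0965,"ty":0.147,"tz":0.2,"rx":0,"ry":0,"rz":0.015},{"tx":0.0965,"ty":0.147,"tz":0.2,"rx":0,"ry":0,"rz":0.015},{"tx":0.0965,"ty":0.147,"tz":0.2,"rx":0,"ry":0,"rz":0.015},{"tx":0.0965,"ty":0.147,"tz":0.2,"rx":0,"ry":0,"rz":0.015},{"tx":0.0965,"ty":0.147,"tz":0.35,"rx":0,"ry":0,"rz":0.015},{"tx":0.0965,"ty":0.147,"tz":0.35,"rx":0,"ry":0,"rz":0.015}]' -0.1 40
python3 - <<'E'
from h import *
s=read_state();print(s["ee_pos"],s["grip_width"])
go((.5064,-.330,.065),14.7)
E
```

```text
time_s: 3.0
ee_pos: [0.506, -0.3292, 0.1095]
tcp_rot: [-3.113, -0.399, 0.001]
wrist_force: [-0.5, 0.5, -1.2]
grip_width: 0.445
[ 0.50604955 -0.32924366  0.109518  ] 0.44469897565168065
t [0.0004 0.0024 0.1113] r [-0.0016  0.0001 -0.0008] rows 1.0677649672029856 0.029894270374142537
```

```bash
python3 -m pendant '[{"tx":0,"ty":0.002,"tz":0.11,"rx":0,"ry":0,"rz":0},{"tx":0,"ty":0.002,"tz":0.11,"rx":0,"ry":0,"rz":0},{"tx":0,"ty":0.002,"tz":0.11,"rx":0,"ry":0,"rz":0}]'
python3 -m pendant '[{"tx":0,"ty":0,"tz":0,"rx":0,"ry":0,"rz":0},{"tx":0,"ty":0,"tz":0,"rx":0,"ry":0,"rz":0},{"tx":0,"ty":0,"tz":0,"rx":0,"ry":0,"rz":0},{"tx":0,"ty":0,"tz":0,"rx":0,"ry":0,"rz":0},{"tx":0,"ty":0,"tz":0,"rx":0,"ry":0,"rz":0},{"tx":0,"ty":0,"tz":0,"rx":0,"ry":0,"rz":0}]' -1 40
python3 -c "
from h import *
go((.5064,-.330,.17),14.7)"
```

```text
time_s: 3.25
ee_pos: [0.5056, -0.3303, 0.0665]
tcp_rot: [-3.113, -0.397, 0.003]
wrist_force: [0.2, -0.4, 1.3]
grip_width: 0.449
time_s: 3.75
ee_pos: [0.5075, -0.3342, 0.07]
tcp_rot: [3.116, 0.393, 0.006]
wrist_force: [-0.2, 1.4, 8.0]
grip_width: 0.129
t [ 0.0009 -0.0104 -0.25  ] r [ 0.0008 -0.0019 -0.0026] rows 2.3998301073225545 0.054511436066705596
```

```bash
python3 -m pendant '[{"tx":0,"ty":0,"tz":-0.06,"rx":0,"ry":0,"rz":0},{"tx":0,"ty":0,"tz":-0.14,"rx":0,"ry":0,"rz":0},{"tx":0,"ty":0,"tz":-0.25,"rx":0,"ry":0,"rz":0},{"tx":0,"ty":0,"tz":-0.25,"rx":0,"ry":0,"rz":0},{"tx":0,"ty":0,"tz":-0.25,"rx":0,"ry":0,"rz":0}]'
python3 - <<'E'
from h import *
s=read_state(); im=imaging.camera("wrist"); cv2.imwrite("pics/w3raw.png",im[:,:,::-1]); np.save("w3.npy",[s["ee_pos"],s["tcp_rot"]])
im2=imaging.camera("side")
cv2.imwrite("pics/w3.png",np.hstack([im[100:480,140:500,::-1],cv2.resize(im2[260:420,320:480,::-1],(380,380),interpolation=2)]))
print(s["ee_pos"],s["wrist_force"],s["grip_width"])
E
```

```text
time_s: 4.17
ee_pos: [0.5075, -0.3354, 0.1712]
tcp_rot: [3.113, 0.392, 0.01]
wrist_force: [0.0, 0.6, -1.4]
grip_width: 0.134
[ 0.5075398  -0.33543121  0.17122805] [ 0.0343232   0.63033694 -1.3755577 ] 0.13380914390955445
```

View pics/w3.png

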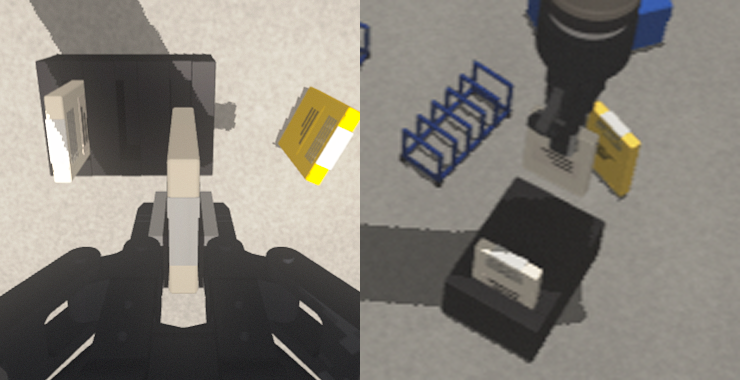

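```bash
cat >> h.py <<'E'
I4={"ee_pos":np.zeros(3),"tcp_rot":np.zeros(3)}
def held(u1,u2):
    "top-face end mid-pixels -> tool z of the top, ends, for a 60 mm length"
    from scipy.optimize import brentq
    c=cam("wrist",I4)
    h=brentq(lambda h:np.linalg.norm(onz(c,u1,h)-onz(c,u2,h))-.06,-.1,.0)
    a,b=onz(c,u1,h),onz(c,u2,h); return (a+b)/2,np.degrees(np.arctan2((b-a)[1],(b-a)[0]))-90
E
python3 - <<'E'
from h import *
m,a=held((324,258),(324,393)); print(m,a)
im=cv2.imread("pics/w3raw.png"); 
s=read_state(); print(s["ee_pos"])
P=np.array([.5258,-.0315]); c=P  # slot +44
yaw=19.15; ty=np.array([np.cos(np.radians(yaw-90)),np.sin(np.radians(yaw-90))])
t=c-ty*m[1]; print("tcp",t)
go((*t,.19),yaw)
E
```

```text
[ 0.00137201 -0.00416801 -0.02509932] -0.04725097425482261
[ 0.50567408 -0.33318373  0.16726671]
tcp [ 0.52716728 -0.03543737]
t [ 0.2371 -0.7077 -0.0562] r [-0.0003 -0.0003 -0.0397] rows 7.179507609394784 0.6645714912771613
```

```bash
python3 -m pendant '[{"tx":0.08,"ty":-0.24,"tz":-0.03,"rx":0,"ry":0,"rz":-0.02},{"tx":0.2355,"ty":-0.708,"tz":-0.03,"rx":0,"ry":0,"rz":-0.04},{"tx":0.2355,"ty":-0.708,"tz":-0.03,"rx":0,"ry":0,"rz":-0.04},{"tx":0.2355,"ty":-0.708,"tz":-0.03,"rx":0,"ry":0,"rz":-0.04},{"tx":0.2355,"ty":-0.708,"tz":-0.03,"rx":0,"ry":0,"rz":-0.04},{"tx":0.2355,"ty":-0.708,"tz":-0.03,"rx":0,"ry":0,"rz":-0.04},{"tx":0.2355,"ty":-0.708,"tz":-0.03,"rx":0,"ry":0,"rz":-0.04},{"tx":0.2355,"ty":-0.708,"tz":0.08,"rx":0,"ry":0,"rz":-0.04},{"tx":0.2355,"ty":-0.708,"tz":0.08,"rx":0,"ry":0,"rz":-0.04},{"tx":0.2355,"ty":-0.708,"tz":0.08,"rx":0,"ry":0,"rz":-0.04},{"tx":0.2355,"ty":-0.708,"tz":0.08,"rx":0,"ry":0,"rz":-0.04},{"tx":0.2355,"ty":-0.708,"tz":0.08,"rx":0,"ry":0,"rz":-0.04}]'
python3 - <<'E'
from h import *
s=read_state(); im=imaging.camera("wrist"); cv2.imwrite("pics/w4raw.png",im[:,:,::-1]); np.save("w4.npy",[s["ee_pos"],s["tcp_rot"]])
print(s["ee_pos"],s["grip_width"]); go((.5265,-.035,.135),19.15,s)
hsv=cv2.cvtColor(im,cv2.COLOR_RGB2HSV)
b=(cv2.inRange(hsv,(105,110,30),(125,255,255))>0)
ys,xs=np.where(b); print(xs.min(),xs.max(),ys.min(),ys.max())
for r in range(180,330,12):
    x=np.where(b[r])[0]
    if len(x):
        g=np.split(x,np.where(np.diff(x)>2)[0]+1); print(r,[(int(k[0]),int(k[-1])) for k in g])
E
```

```text
time_s: 5.27
ee_pos: [0.5272, -0.0382, 0.1363]
tcp_rot: [3.098, 0.518, 0.003]
wrist_force: [0.0, -0.1, -0.0]
grip_width: 0.129
[ 0.52722814 -0.03824532  0.13633276] 0.1291424590156375
t [ 0.0009 -0.0083  0.0033] r [ 0.0006 -0.0007 -0.0015] rows 0.08592534442968747 0.028768867731764385
171 515 189 479
192 [(192, 192), (196, 220), (225, 241), (274, 275), (282, 303), (311, 325), (328, 331)]
204 [(171, 175), (193, 197), (204, 209), (270, 275), (303, 307)]
216 [(174, 174), (195, 199), (205, 210), (271, 275), (303, 308), (339, 339)]
228 [(197, 198), (207, 211), (271, 276), (303, 308), (337, 340)]
240 [(198, 202), (208, 210), (272, 276), (304, 308), (338, 338)]
252 [(178, 183), (211, 211), (273, 276), (304, 306), (340, 340)]
264 [(180, 184), (273, 277), (304, 305)]
```

Run:
```python
import cv2
o=cv2.imread("pics/w4raw.png");x,y,f=160,170,3.2
z=cv2.resize(o[y:y+185,x:x+240],None,fx=f,fy=f,interpolation=2)
for k in range(0,240,20): cv2.putText(z,str(x+k),(int(k*f),10),0,.35,(0,0,255));cv2.line(z,(int(k*f),12),(int(k*f),18),(0,0,255))
for k in range(0,185,20): cv2.putText(z,str(y+k),(0,int(k*f)+4),0,.35,(0,0,255))
cv2.imwrite("pics/w4.png",z)
```

```text
(no output)
```

View pics/w4.png

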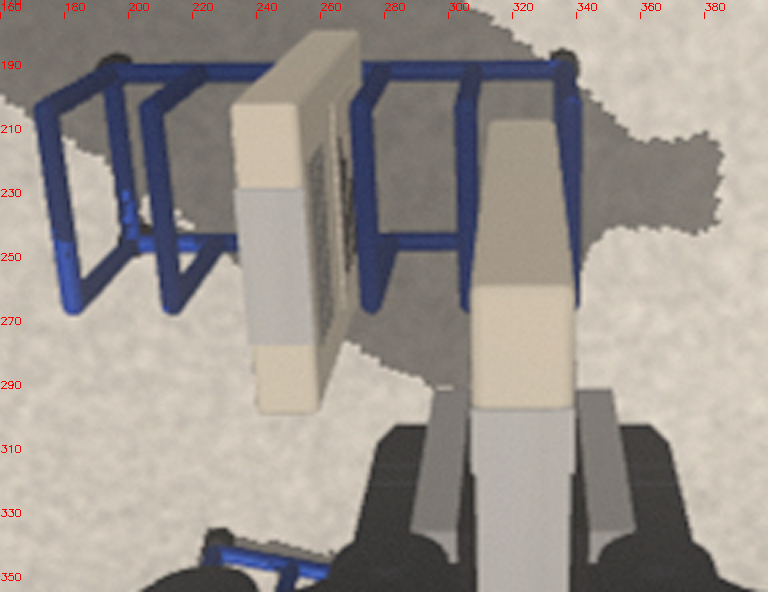

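```bash
python3 -m pendant '[{"tx":-0.001,"ty":-0.005,"tz":0,"rx":0,"ry":0,"rz":0},{"tx":-0.001,"ty":-0.005,"tz":0.06,"rx":0,"ry":0,"rz":0},{"tx":-0.001,"ty":-0.005,"tz":0.12,"rx":0,"ry":0,"rz":0},{"tx":-0.001,"ty":-0.005,"tz":0.15,"rx":0,"ry":0,"rz":0},{"tx":-0.001,"ty":-0.005,"tz":0.165,"rx":0,"ry":0,"rz":0},{"tx":-0.001,"ty":-0.005,"tz":0.175,"rx":0,"ry":0,"rz":0},{"tx":-0.001,"ty":-0.005,"tz":0.175,"rx":0,"ry":0,"rz":0},{"tx":-0.001,"ty":-0.005,"tz":0.175,"rx":0,"ry":0,"rz":0}]'
python3 - <<'E'
from h import *
s=read_state(); print(s["ee_pos"],s["wrist_force"],s["wrist_torque"]); go((.5265,-.035,.0635),19.15,s)
im=imaging.camera("wrist");cv2.imwrite("pics/w5raw.png",im[:,:,::-1])
E
```

```text
time_s: 5.98
ee_pos: [0.5263, -0.0343, 0.066]
tcp_rot: [3.098, 0.523, 0.002]
wrist_force: [0.6, -0.1, -0.4]
grip_width: 0.129
[ 0.5263285  -0.03430898  0.06599524] [ 0.57476311 -0.06072092 -0.42970231] [-0.01645042  0.0555388   0.03208016]
t [-0.0002  0.0018  0.0062] r [ 0.0001 -0.0006  0.0002] rows 0.062226235765622806 0.010983017760267753
```

```bash
python3 -m pendant '[{"tx":0,"ty":0,"tz":0.005,"rx":0,"ry":0,"rz":0},{"tx":0,"ty":0,"tz":0.005,"rx":0,"ry":0,"rz":0},{"tx":0,"ty":0,"tz":0.005,"rx":0,"ry":0,"rz":0}]'
python3 -m pendant '[{"tx":0,"ty":0,"tz":0,"rx":0,"ry":0,"rz":0},{"tx":0,"ty":0,"tz":0,"rx":0,"ry":0,"rz":0},{"tx":0,"ty":0,"tz":0,"rx":0,"ry":0,"rz":0},{"tx":0,"ty":0,"tz":-0.02,"rx":0,"ry":0,"rz":0},{"tx":0,"ty":0,"tz":-0.06,"rx":0,"ry":0,"rz":0},{"tx":0,"ty":0,"tz":-0.16,"rx":0,"ry":0,"rz":0},{"tx":0,"ty":0,"tz":-0.25,"rx":0,"ry":0,"rz":0},{"tx":0,"ty":0,"tz":-0.25,"rx":0,"ry":0,"rz":0},{"tx":0,"ty":0,"tz":-0.25,"rx":0,"ry":0,"rz":0}]' -0.4 40
python3 - <<'E'
from h import *
s=read_state(); im=imaging.camera("wrist");cv2.imwrite("pics/w6raw.png",im[:,:,::-1]); im=imaging.camera("side"); cv2.imwrite("pics/side6.png",im[:,:,::-1])
print(s["ee_pos"]);go((.4290,-.350,.165),14.7,s)
E
```

```text
time_s: 6.28
ee_pos: [0.5259, -0.0341, 0.0636]
tcp_rot: [-3.097, -0.523, -0.001]
wrist_force: [0.3, -0.9, -0.2]
grip_width: 0.131
time_s: 7.03
ee_pos: [0.5275, -0.0343, 0.166]
tcp_rot: [-3.097, -0.523, -0.009]
wrist_force: [-0.4, 0.0, -0.7]
grip_width: 0.299
[ 0.52747199 -0.03431033  0.16598024]
t [-4.918e-01  6.645e-01  1.000e-04] r [ 0.0001 -0.0026  0.0373] rows 7.930280460963008 0.6275062288504252
```

```bash
python3 -m pendant '[{"tx":-0.491,"ty":0.665,"tz":0,"rx":0,"ry":0,"rz":0.037},{"tx":-0.491,"ty":0.665,"tz":0,"rx":0,"ry":0,"rz":0.037},{"tx":-0.491,"ty":0.665,"tz":0,"rx":0,"ry":0,"rz":0.037},{"tx":-0.491,"ty":0.665,"tz":0,"rx":0,"ry":0,"rz":0.037},{"tx":-0.491,"ty":0.665,"tz":0,"rx":0,"ry":0,"rz":0.037},{"tx":-0.491,"ty":0.665,"tz":0,"rx":0,"ry":0,"rz":0.037},{"tx":-0.491,"ty":0.665,"tz":0,"rx":0,"ry":0,"rz":0.037},{"tx":-0.491,"ty":0.665,"tz":0,"rx":0,"ry":0,"rz":0.037},{"tx":-0.491,"ty":0.665,"tz":0,"rx":0,"ry":0,"rz":0.037},{"tx":-0.491,"ty":0.665,"tz":0.13,"rx":0,"ry":0,"rz":0.037},{"tx":-0.491,"ty":0.665,"tz":0.13,"rx":0,"ry":0,"rz":0.037},{"tx":-0.491,"ty":0.665,"tz":0.13,"rx":0,"ry":0,"rz":0.037}]' -0.1 40
python3 - <<'E'
from h import *
s=read_state();print(s["ee_pos"],s["grip_width"])
go((.4290,-.350,.067),14.7)
E
```

```text
time_s: 8.13
ee_pos: [0.4248, -0.3471, 0.1072]
tcp_rot: [-3.109, -0.402, 0.012]
wrist_force: [-1.2, 0.6, -0.1]
grip_width: 0.45
[ 0.42476574 -0.34705232  0.10723236] 0.45036785266758417
t [0.009  0.0106 0.1004] r [-0.0035  0.0031  0.0002] rows 0.9727052188561355 0.07876556573124582
```

Run:
```python
import cv2,numpy as np
a=cv2.imread("pics/w6raw.png");b=cv2.imread("pics/side6.png")
cv2.imwrite("pics/c6.png",np.hstack([cv2.resize(a[120:360,140:440],(400,320)),cv2.resize(b[240:330,265:365],(356,320),interpolation=2)]))
```

View pics/c6.png

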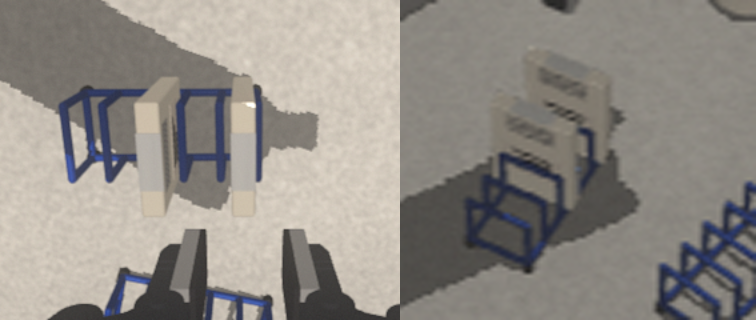

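```bash
python3 -m pendant '[{"tx":0.004,"ty":0.005,"tz":0.1,"rx":0,"ry":0,"rz":0},{"tx":0.004,"ty":0.005,"tz":0.1,"rx":0,"ry":0,"rz":0},{"tx":0.004,"ty":0.005,"tz":0.1,"rx":0,"ry":0,"rz":0},{"tx":0.004,"ty":0.005,"tz":0.1,"rx":0,"ry":0,"rz":0}]'
python3 -c "
from h import *
go((.4290,-.350,.067),14.7)"
```

```text
time_s: 8.47
ee_pos: [0.4303, -0.3517, 0.0726]
tcp_rot: [3.115, 0.404, 0.001]
wrist_force: [0.2, -0.1, 0.4]
grip_width: 0.453
t [-0.002  -0.0049  0.014 ] r [ 0.0005 -0.0003  0.0007] rows 0.14373879483890034 0.014419316956943987
```

```bash
python3 -m pendant '[{"tx":-0.002,"ty":-0.003,"tz":0.012,"rx":0,"ry":0,"rz":0},{"tx":-0.002,"ty":-0.003,"tz":0.012,"rx":0,"ry":0,"rz":0}]'
python3 -m pendant '[{"tx":0,"ty":0,"tz":0,"rx":0,"ry":0,"rz":0},{"tx":0,"ty":0,"tz":0,"rx":0,"ry":0,"rz":0},{"tx":0,"ty":0,"tz":0,"rx":0,"ry":0,"rz":0},{"tx":0,"ty":0,"tz":0,"rx":0,"ry":0,"rz":0},{"tx":0,"ty":0,"tz":0,"rx":0,"ry":0,"rz":0},{"tx":0,"ty":0,"tz":0,"rx":0,"ry":0,"rz":0}]' -1 40
python3 -m pendant '[{"tx":0,"ty":0,"tz":-0.06,"rx":0,"ry":0,"rz":0},{"tx":0,"ty":0,"tz":-0.14,"rx":0,"ry":0,"rz":0},{"tx":0,"ty":0,"tz":-0.25,"rx":0,"ry":0,"rz":0},{"tx":0,"ty":0,"tz":-0.25,"rx":0,"ry":0,"rz":0},{"tx":0,"ty":0,"tz":-0.25,"rx":0,"ry":0,"rz":0},{"tx":0,"ty":0,"tz":-0.25,"rx":0,"ry":0,"rz":0}]'
python3 - <<'E'
from h import *
s=read_state(); im=imaging.camera("wrist"); cv2.imwrite("pics/w7raw.png",im[:,:,::-1])
print(s["ee_pos"],s["grip_width"])
# held top face: bright low-saturation columns near x=323
g=im.astype(int); 
for r in range(200,420,8):
    print(r,g[r,323].tolist(), g[r,300:348:6].sum(1).tolist())
E
```

```text
time_s: 8.63
ee_pos: [0.429, -0.3505, 0.0675]
tcp_rot: [3.115, 0.403, 0.002]
wrist_force: [-0.2, -0.1, -0.1]
grip_width: 0.452
time_s: 9.13
ee_pos: [0.429, -0.3507, 0.0672]
tcp_rot: [-3.116, -0.403, -0.002]
wrist_force: [-0.6, 0.8, 5.5]
grip_width: 0.132
time_s: 9.63
ee_pos: [0.4284, -0.35, 0.166]
tcp_rot: [-3.115, -0.403, 0.0]
wrist_force: [-0.3, -0.0, -0.8]
grip_width: 0.13
[ 0.42837171 -0.35000756  0.16598464] 0.1302817636306822
200 [56, 53, 53] [167, 162, 144, 165, 162, 180, 162, 290]
208 [56, 51, 51] [156, 161, 152, 164, 171, 161, 158, 155]
216 [177, 166, 149] [168, 174, 223, 495, 497, 500, 164, 160]
224 [173, 162, 145] [171, 163, 433, 483, 488, 482, 151, 162]
232 [175, 164, 145] [169, 176, 484, 490, 484, 477, 141, 165]
240 [175, 163, 146] [175, 186, 483, 486, 482, 488, 321, 163]
248 [174, 164, 146] [187, 174, 486, 481, 481, 485, 434, 167]
256 [180, 168, 149] [181, 180, 491, 490, 489, 488, 481, 182]
264 [177, 165, 148] [198, 176, 493, 494, 493, 493, 485, 170]
272 [219, 206, 181] [196, 292, 608, 611, 608, 609, 604, 182]
280 [221, 208, 185] [201, 312, 613, 619, 623, 623, 610, 248]
[... 337 characters left out ...]
583, 584, 581, 576, 574, 183]
336 [201, 195, 186] [463, 189, 578, 588, 576, 570, 572, 191]
344 [196, 191, 182] [428, 197, 575, 588, 578, 573, 574, 198]
352 [198, 191, 182] [183, 188, 571, 576, 577, 562, 582, 193]
360 [200, 194, 185] [181, 186, 573, 580, 573, 564, 581, 192]
368 [197, 191, 184] [178, 184, 577, 581, 570, 559, 581, 189]
376 [194, 191, 183] [171, 179, 568, 577, 564, 556, 574, 187]
384 [218, 206, 184] [168, 171, 604, 608, 611, 607, 579, 170]
392 [219, 205, 182] [156, 609, 605, 605, 612, 609, 569, 602]
400 [217, 204, 182] [134, 630, 601, 604, 606, 599, 570, 612]
408 [211, 202, 190] [183, 600, 618, 600, 612, 598, 607, 625]
416 [212, 202, 190] [365, 614, 640, 592, 616, 622, 610, 602]
```

Run:
```python
from h import *
m,a=held((324,268),(324,404)); print(m,a)
yaw=np.radians(19.15);u=np.array([np.cos(yaw),np.sin(yaw)]);ty=np.array([u[1],-u[0]])
A=np.array([.5261,-.0342]); B=A-.088*u+ty*(-.0042-m[1]); print(B)
go((*B,.135),19.15)
```

```text
[ 0.00135963 -0.00173951 -0.02853118] -0.04730908250509458
[ 0.44216251 -0.0607434 ]
t [ 0.2184 -0.689   0.0766] r [-0.001   0.0005 -0.0366] rows 6.972016829657651 0.6139857135243024
```

```bash
python3 -m pendant '[{"tx":0.0728,"ty":-0.23,"tz":-0.03,"rx":0,"ry":0,"rz":-0.02},{"tx":0.2185,"ty":-0.69,"tz":-0.03,"rx":0,"ry":0,"rz":-0.0366},{"tx":0.2185,"ty":-0.69,"tz":-0.03,"rx":0,"ry":0,"rz":-0.0366},{"tx":0.2185,"ty":-0.69,"tz":-0.03,"rx":0,"ry":0,"rz":-0.0366},{"tx":0.2185,"ty":-0.69,"tz":-0.03,"rx":0,"ry":0,"rz":-0.0366},{"tx":0.2185,"ty":-0.69,"tz":-0.03,"rx":0,"ry":0,"rz":-0.0366},{"tx":0.2185,"ty":-0.69,"tz":-0.03,"rx":0,"ry":0,"rz":-0.0366},{"tx":0.2185,"ty":-0.69,"tz":0.0766,"rx":0,"ry":0,"rz":-0.0366},{"tx":0.2185,"ty":-0.69,"tz":0.0766,"rx":0,"ry":0,"rz":-0.0366},{"tx":0.2185,"ty":-0.69,"tz":0.0766,"rx":0,"ry":0,"rz":-0.0366},{"tx":0.2185,"ty":-0.69,"tz":0.0766,"rx":0,"ry":0,"rz":-0.0366},{"tx":0.2185,"ty":-0.69,"tz":0.0766,"rx":0,"ry":0,"rz":-0.0366},{"tx":0.2185,"ty":-0.69,"tz":0.0766,"rx":0,"ry":0,"rz":-0.0366}]'
python3 - <<'E'
from h import *
s=read_state(); im=imaging.camera("wrist"); cv2.imwrite("pics/w8raw.png",im[:,:,::-1])
print(s["ee_pos"],s["grip_width"]); go((.4422,-.0607,.0605),19.15,s)
hsv=cv2.cvtColor(im,cv2.COLOR_RGB2HSV)
b=(cv2.inRange(hsv,(105,100,30),(125,255,255))>0)
for r in range(192,276,6):
    x=np.where(b[r])[0]
    if len(x):
        g=np.split(x,np.where(np.diff(x)>2)[0]+1); print(r,[(int(k[0]),int(k[-1])) for k in g if len(k)>1])
g=im.astype(int).sum(2)
for r in (222,240,262): print(r,g[r,300:350].tolist())
E
```

```text
time_s: 10.77
ee_pos: [0.4436, -0.063, 0.137]
tcp_rot: [-3.099, -0.517, -0.004]
wrist_force: [0.8, -0.2, -0.4]
grip_width: 0.132
[ 0.44360379 -0.06295697  0.13699655] 0.13170957288307364
t [-0.0019 -0.0065  0.1912] r [ 0.0002 -0.0012 -0.0018] rows 1.8355565818483663 0.03552758554624407
198 [(310, 331), (343, 357), (400, 413)]
204 []
210 [(301, 308), (334, 339), (366, 371), (432, 436)]
216 [(301, 309), (334, 339), (366, 371), (431, 436)]
222 [(301, 309), (335, 338), (366, 371), (431, 435)]
228 [(302, 309), (336, 338), (368, 371), (430, 435)]
234 [(302, 309), (336, 339), (430, 434)]
240 [(302, 308), (337, 338), (429, 433)]
246 [(302, 308), (429, 433)]
252 [(302, 307), (345, 353), (429, 432)]
258 [(303, 307), (428, 432)]
264 [(303, 306), (364, 369), (427, 431)]
270 [(303, 305), (365, 369), (427, 430)]
222 [293, 194, 201, 204, 189, 204, 207, 188, 193, 206, 293, 368, 406, 442, 450, 447, 448, 445, 445, 447, 445, 448, 449, 448, 446, 446, 447, 449, 453, 444, 450, 452, 444, 413, 298, 205, 218, 212, 219, 215, 293, 355, 349, 357, 354, 356, 354, 349, 356, 362]
240 [332, 259, 186, 207, 221, 198, 214, 197, 193, 216, 362, 442, 445, 442, 443, 448, 446, 445, 447, 449, 455, 447, 449, 445, 449, 443, 451, 446, 449, 452, 451, 449, 452, 454, 449, 423, 319, 215, 209, 218, 301, 372, 349, 347, 358, 362, 362, 357, 355, 351]
262 [350, 303, 226, 206, 206, 213, 199, 289, 399, 436, 448, 453, 451, 446, 449, 449, 451, 456, 449, 451, 446, 449, 444, 454, 456, 451, 455, 452, 455, 453, 457, 456, 452, 461, 455, 449, 440, 446, 366, 304, 497, 595, 580, 589, 586, 578, 572, 576, 570, 563]
```

```bash
python3 -m pendant '[{"tx":-0.004,"ty":-0.005,"tz":0,"rx":0,"ry":0,"rz":-0.001},{"tx":-0.004,"ty":-0.005,"tz":0.04,"rx":0,"ry":0,"rz":-0.001},{"tx":-0.004,"ty":-0.005,"tz":0.08,"rx":0,"ry":0,"rz":-0.001},{"tx":-0.004,"ty":-0.005,"tz":0.12,"rx":0,"ry":0,"rz":-0.001},{"tx":-0.004,"ty":-0.005,"tz":0.15,"rx":0,"ry":0,"rz":-0.001},{"tx":-0.004,"ty":-0.005,"tz":0.17,"rx":0,"ry":0,"rz":-0.001},{"tx":-0.004,"ty":-0.005,"tz":0.185,"rx":0,"ry":0,"rz":-0.001},{"tx":-0.004,"ty":-0.005,"tz":0.185,"rx":0,"ry":0,"rz":-0.001},{"tx":-0.004,"ty":-0.005,"tz":0.185,"rx":0,"ry":0,"rz":-0.001}]'
```

```text
time_s: 11.57
ee_pos: [0.441, -0.0601, 0.0622]
tcp_rot: [-3.097, -0.525, -0.001]
wrist_force: [-0.3, -0.1, -1.5]
grip_width: 0.135
```

Between the hoops without contact; lower the last 2 mm, release and rise.

```bash
python3 -m pendant '[{"tx":0,"ty":0,"tz":0.004,"rx":0,"ry":0,"rz":0},{"tx":0,"ty":0,"tz":0.004,"rx":0,"ry":0,"rz":0},{"tx":0,"ty":0,"tz":0.004,"rx":0,"ry":0,"rz":0}]'
python3 -m pendant '[{"tx":0,"ty":0,"tz":0,"rx":0,"ry":0,"rz":0},{"tx":0,"ty":0,"tz":0,"rx":0,"ry":0,"rz":0},{"tx":0,"ty":0,"tz":0,"rx":0,"ry":0,"rz":0},{"tx":0,"ty":0,"tz":-0.02,"rx":0,"ry":0,"rz":0},{"tx":0,"ty":0,"tz":-0.06,"rx":0,"ry":0,"rz":0},{"tx":0,"ty":0,"tz":-0.16,"rx":0,"ry":0,"rz":0},{"tx":0,"ty":0,"tz":-0.28,"rx":0,"ry":0,"rz":0},{"tx":0,"ty":0,"tz":-0.28,"rx":0,"ry":0,"rz":0},{"tx":0,"ty":0,"tz":-0.28,"rx":0,"ry":0,"rz":0}]' -0.4 40
python3 - <<'E'
from h import *
s=read_state(); im=imaging.camera("wrist");cv2.imwrite("pics/w9raw.png",im[:,:,::-1]); np.save("w9.npy",[s["ee_pos"],s["tcp_rot"]])
im=imaging.camera("side"); cv2.imwrite("pics/side9.png",im[:,:,::-1])
im=imaging.camera("scene"); cv2.imwrite("pics/scene9.png",im[:,:,::-1])
print(s["ee_pos"])
# bar look: tool x yaw 84.4, camera on -y tool side; try both
for t in ((.5107,.2666),): 
    go((.51,.23,.25),84.4,s)
print(s["joint_pos"].round(2))
E
```

```text
time_s: 11.82
ee_pos: [0.4411, -0.0599, 0.0607]
tcp_rot: [-3.097, -0.525, -0.002]
wrist_force: [0.7, -0.5, -0.7]
grip_width: 0.133
time_s: 12.57
ee_pos: [0.4432, -0.0599, 0.1753]
tcp_rot: [-3.096, -0.526, -0.012]
wrist_force: [0.0, -0.1, -0.3]
grip_width: 0.3
[ 0.44316445 -0.0599377   0.17533672]
t [ 0.3984 -0.6291 -0.1835] r [ 0.002  -0.0033 -0.5427] rows 7.356502227306695 9.095298415875268
[-0.81  0.12  0.92  2.09 -0.12  0.97  0.51]
```

Run:
```python
from h import *
w=np.load("w1.npy");c=cam("wrist",{"ee_pos":w[0],"tcp_rot":w[1]})
im=cv2.imread("pics/w1raw.png"); g=cv2.cvtColor(im,6)
# bed front top edge: strong dark step below the light bed; fit line
ls=cv2.createLineSegmentDetector().detect(g[0:130,330:530])[0][:,0]+[330,0,330,0]
for l in ls:
    if np.hypot(l[2]-l[0],l[3]-l[1])>30:
        p,q=onz(c,l[:2],.03),onz(c,l[2:],.03);d=q-p;print(l.round(1),p[:2].round(4),q[:2].round(4),(np.degrees(np.arctan2(d[1],d[0]))%180).round(1))
```

```text
[455.7  98.8 469.8  71.4] [0.5639 0.1546] [0.566 0.184] 85.8
[338.3  48.9 447.7  98.8] [0.427  0.1583] [0.5556 0.1518] 177.1
[4.986e+02 3.000e-01 4.518e+02 9.690e+01] [0.5639 0.2521] [0.559 0.155] 87.1
[350.8  16.1 339.9  47.1] [0.4287 0.1904] [0.4279 0.1604] 88.4
[460.2  73.5 495.3   0.5] [0.5573 0.1788] [0.5609 0.2508] 87.2
[397.7  89.  334.6  61.3] [0.5006 0.1429] [0.4273 0.146 ] 177.6
[459.6 116.4 430.1 104.5] [0.5758 0.1396] [0.54   0.1402] 179.1
[428.  102.3 399.7  91. ] [0.5369 0.1415] [0.5034 0.1418] 179.3
[337.7  57.9 461.6 113.8] [0.4292 0.1501] [0.5767 0.1428] 177.2
[4.869e+02 7.630e+01 5.251e+02 4.000e-01] [0.5854 0.1857] [0.589  0.2608] 87.2
[4.754e+02 5.860e+01 5.039e+02 4.000e-01] [0.5661 0.197 ] [0.569  0.2537] 87.1
[362.7  56.7 385.    0.4] [0.4535 0.1598] [0.4563 0.2146] 87.1
```

```bash
python3 -c "
from h import *
go((.512,.267,.17),87.1)"
```

```text
t [ 0.4405 -0.7111  0.003 ] r [-0.0009  0.0006 -0.5652] rows 8.024039598518847 9.473398574195272
```

```bash
python3 -m pendant '[{"tx":0.05,"ty":-0.08,"tz":-0.06,"rx":0,"ry":0,"rz":-0.06},{"tx":0.44,"ty":-0.71,"tz":-0.06,"rx":0,"ry":0,"rz":-0.565},{"tx":0.44,"ty":-0.71,"tz":-0.06,"rx":0,"ry":0,"rz":-0.565},{"tx":0.44,"ty":-0.71,"tz":-0.06,"rx":0,"ry":0,"rz":-0.565},{"tx":0.44,"ty":-0.71,"tz":-0.06,"rx":0,"ry":0,"rz":-0.565},{"tx":0.44,"ty":-0.71,"tz":-0.06,"rx":0,"ry":0,"rz":-0.565},{"tx":0.44,"ty":-0.71,"tz":-0.06,"rx":0,"ry":0,"rz":-0.565},{"tx":0.44,"ty":-0.71,"tz":0,"rx":0,"ry":0,"rz":-0.565},{"tx":0.44,"ty":-0.71,"tz":0,"rx":0,"ry":0,"rz":-0.565},{"tx":0.44,"ty":-0.71,"tz":0,"rx":0,"ry":0,"rz":-0.565},{"tx":0.44,"ty":-0.71,"tz":0,"rx":0,"ry":0,"rz":-0.565},{"tx":0.44,"ty":-0.71,"tz":0,"rx":0,"ry":0,"rz":-0.565},{"tx":0.44,"ty":-0.71,"tz":0,"rx":0,"ry":0,"rz":-0.565}]' -0.05 40
python3 - <<'E'
from h import *
s=read_state(); im=imaging.camera("wrist");cv2.imwrite("pics/w10raw.png",im[:,:,::-1]); np.save("w10.npy",[s["ee_pos"],s["tcp_rot"]])
print(s["ee_pos"],s["joint_pos"].round(2)); go((.512,.267,.057),87.1,s)
c=cam("wrist",s)
for P in((.512,.267,.082),): print(proj(c,P))
u=np.array([np.cos(np.radians(-2.9)),np.sin(np.radians(-2.9)),0])
for k in(-.044,.044): print(proj(c,np.array([.512,.267,.076])+k*u))
g=cv2.cvtColor(im,cv2.COLOR_RGB2GRAY)
ls=cv2.createLineSegmentDetector().detect(g)[0][:,0]
for l in ls:
    if np.hypot(l[2]-l[0],l[3]-l[1])>45: print(l.round(0),onz(c,l[:2],.076)[:2].round(4),onz(c,l[2:],.076)[:2].round(4))
E
```

```text
time_s: 13.8
ee_pos: [0.5129, 0.2647, 0.1713]
tcp_rot: [2.281, 2.16, -0.003]
wrist_force: [0.7, 0.3, 0.1]
grip_width: 0.479
[0.51294754 0.26468717 0.17129338] [-0.97  0.36  0.53  1.79 -0.21  1.04  1.15]
t [ 0.0061 -0.0023  0.2857] r [-0.0007  0.0007 -0.002 ] rows 2.74150381163688 0.037038377761065576
[326.42374461 240.35627481]
[326.2761842  175.44713954]
[326.42724688 293.29183306]
[490. 479. 444. 421.] [0.7543 0.4053] [0.683  0.3591]
[606. 442. 548. 404.] [0.7146 0.503 ] [0.6692 0.4455]
[639. 349. 609. 441.] [0.6183 0.5099] [0.7139 0.5052]
[547. 405. 637. 479.] [0.6701 0.4446] [0.7609 0.5402]
[503. 126. 638. 128.] [0.4426 0.3844] [0.4484 0.4712]
[470. 332. 481. 259.] [0.5953 0.3751] [0.5346 0.3783]
[486. 230. 500. 128.] [0.5121 0.3794] [0.4439 0.3828]
[  8. 479. 163. 352.] [ 0.7306 -0.0382] [0.6005 0.132 ]
[432. 232. 437. 172.] [0.5119 0.3416] [0.4698 0.3436]
[436. 120. 331. 121.] [0.4366 0.3409] [0.4336 0.2738]
[524. 310. 550. 179.] [0.5785 0.4145] [0.4787 0.4196]
[202. 421. 156. 479.] [0.6724 0.1514] [0.7377 0.0981]
[559. 298. 585. 184.] [0.5692 0.4394] [0.4834 0.4437]
[580. 363.
[... 1123 characters left out ...]
2]
[344. 149. 228. 149.] [0.4513 0.282 ] [0.4475 0.2058]
[464. 117. 461. 169.] [0.4356 0.3591] [0.469  0.3593]
[485. 350. 591. 415.] [0.613  0.3877] [0.6832 0.4841]
[246. 285. 318. 284.] [0.5459 0.2051] [0.5481 0.259 ]
[518. 148. 484. 349.] [0.4572 0.3953] [0.6122 0.3874]
[638. 155. 519. 148.] [0.4661 0.4752] [0.4568 0.3964]
[232. 157. 347. 156.] [0.4524 0.2076] [0.4559 0.2835]
[338. 284. 417. 284.] [0.549  0.2738] [0.5521 0.3323]
[638.  28. 503.  52.] [0.3914 0.4584] [0.3995 0.3798]
[281. 304. 366. 303.] [0.5628 0.2297] [0.566 0.294]
[195. 299. 188. 245.] [0.5557 0.1655] [0.5118 0.1677]
[188. 243. 180. 183.] [0.5107 0.1677] [0.4678 0.1699]
[323. 121. 223. 121.] [0.433 0.269] [0.4299 0.205 ]
```

```bash
python3 -m pendant '[{"tx":0.005,"ty":-0.006,"tz":0.08,"rx":0,"ry":0,"rz":0},{"tx":0.005,"ty":-0.006,"tz":0.16,"rx":0,"ry":0,"rz":0},{"tx":0.005,"ty":-0.006,"tz":0.24,"rx":0,"ry":0,"rz":0},{"tx":0.005,"ty":-0.006,"tz":0.28,"rx":0,"ry":0,"rz":0},{"tx":0.005,"ty":-0.006,"tz":0.28,"rx":0,"ry":0,"rz":0},{"tx":0.005,"ty":-0.006,"tz":0.28,"rx":0,"ry":0,"rz":0}]'
python3 -m pendant '[{"tx":0,"ty":0,"tz":0,"rx":0,"ry":0,"rz":0},{"tx":0,"ty":0,"tz":0,"rx":0,"ry":0,"rz":0},{"tx":0,"ty":0,"tz":0,"rx":0,"ry":0,"rz":0},{"tx":0,"ty":0,"tz":0,"rx":0,"ry":0,"rz":0},{"tx":0,"ty":0,"tz":0,"rx":0,"ry":0,"rz":0},{"tx":0,"ty":0,"tz":0,"rx":0,"ry":0,"rz":0},{"tx":0,"ty":0,"tz":0,"rx":0,"ry":0,"rz":0},{"tx":0,"ty":0,"tz":0,"rx":0,"ry":0,"rz":0}]' -1 80
python3 -c "
from h import *
s=read_state();print(s['ee_pos'],s['wrist_force'],s['wrist_torque'],s['grip_width']);np.save('bar.npy',s['ee_pos'])"
```

```text
time_s: 14.35
ee_pos: [0.5107, 0.2675, 0.0601]
tcp_rot: [2.279, 2.162, -0.002]
wrist_force: [-0.3, 0.6, 0.4]
grip_width: 0.477
time_s: 15.02
ee_pos: [0.5123, 0.2683, 0.0624]
tcp_rot: [2.278, 2.163, 0.005]
wrist_force: [-1.3, -2.5, 7.7]
grip_width: 0.108
[0.51228604 0.26830868 0.06236292] [-1.30457398 -2.46680738  7.68871546] [-0.40936409  0.2646971   0.06865044] 0.10830865150565654
```

```bash
python3 -m pendant '[{"tx":0,"ty":0,"tz":0,"rx":0,"ry":0,"rz":0},{"tx":0,"ty":0,"tz":0,"rx":0,"ry":0,"rz":0},{"tx":0,"ty":0,"tz":0,"rx":0,"ry":0,"rz":0}]'
python3 -m pendant '[{"tx":-0.015,"ty":0,"tz":0,"rx":0,"ry":0,"rz":0},{"tx":-0.035,"ty":0,"tz":0,"rx":0,"ry":0,"rz":0},{"tx":-0.06,"ty":0,"tz":0,"rx":0,"ry":0,"rz":0},{"tx":-0.085,"ty":0,"tz":0,"rx":0,"ry":0,"rz":0},{"tx":-0.11,"ty":0,"tz":0,"rx":0,"ry":0,"rz":0},{"tx":-0.135,"ty":0,"tz":0,"rx":0,"ry":0,"rz":0},{"tx":-0.155,"ty":0,"tz":0,"rx":0,"ry":0,"rz":0},{"tx":-0.17,"ty":0,"tz":0,"rx":0,"ry":0,"rz":0},{"tx":-0.175,"ty":0,"tz":0,"rx":0,"ry":0,"rz":0},{"tx":-0.175,"ty":0,"tz":0,"rx":0,"ry":0,"rz":0},{"tx":-0.175,"ty":0,"tz":0,"rx":0,"ry":0,"rz":0},{"tx":-0.175,"ty":0,"tz":0,"rx":0,"ry":0,"rz":0},{"tx":-0.175,"ty":0,"tz":0,"rx":0,"ry":0,"rz":0}]'
python3 - <<'E'
from h import *
s=read_state();print(s["ee_pos"],s["wrist_force"],s["grip_width"],np.linalg.norm((s["ee_pos"]-np.load("bar.npy"))[:2]))
for n in("wrist","side","scene"): cv2.imwrite(f"pics/{n}11.png",imaging.camera(n)[:,:,::-1])
a=cv2.imread("pics/side11.png");b=cv2.imread("pics/wrist11.png");
cv2.imwrite("pics/f11.png",np.hstack([cv2.resize(a[180:330,180:340],(400,375),interpolation=2),cv2.resize(b,(400,300))[:].repeat(1,0) if 0 else cv2.copyMakeBorder(cv2.resize(b,(400,300)),0,75,0,0,0)]))
E
```

```text
time_s: 15.27
ee_pos: [0.5123, 0.2683, 0.0624]
tcp_rot: [2.278, 2.163, 0.005]
wrist_force: [-0.9, -1.8, 5.7]
grip_width: 0.106
time_s: 16.35
ee_pos: [0.509, 0.2037, 0.0623]
tcp_rot: [-2.274, -2.164, -0.014]
wrist_force: [0.6, 7.6, 3.8]
grip_width: 0.109
[0.50901034 0.20371467 0.06231378] [0.60509838 7.64855941 3.84255865] 0.10859177991702083 0.0646770147298178
```

```bash
python3 -m pendant '[{"tx":-0.013,"ty":0,"tz":0,"rx":0,"ry":0,"rz":0},{"tx":-0.013,"ty":0,"tz":0,"rx":0,"ry":0,"rz":0},{"tx":-0.013,"ty":0,"tz":0,"rx":0,"ry":0,"rz":0},{"tx":-0.013,"ty":0,"tz":0,"rx":0,"ry":0,"rz":0},{"tx":-0.013,"ty":0,"tz":0,"rx":0,"ry":0,"rz":0},{"tx":-0.013,"ty":0,"tz":0,"rx":0,"ry":0,"rz":0}]'
python3 - <<'E'
from h import *
s=read_state();print(s["ee_pos"],s["wrist_force"],s["grip_width"],np.linalg.norm((s["ee_pos"]-np.load("bar.npy"))[:2]))
np.save("w12.npy",[s["ee_pos"],s["tcp_rot"]])
for n in("wrist","side","scene"): cv2.imwrite(f"pics/{n}12.png",imaging.camera(n)[:,:,::-1])
a=cv2.imread("pics/side12.png");b=cv2.imread("pics/wrist12.png");
L=cv2.resize(a[180:330,190:330],(350,375),interpolation=2)
Rr=cv2.resize(b,(450,338),interpolation=cv2.INTER_AREA)
cv2.imwrite("pics/f12.png",np.hstack([L,cv2.copyMakeBorder(Rr,0,37,0,0,0)]))
E
```

```text
time_s: 17.0
ee_pos: [0.5088, 0.1987, 0.0623]
tcp_rot: [-2.274, -2.164, -0.014]
wrist_force: [0.0, 9.1, 4.7]
grip_width: 0.114
[0.50878876 0.19874159 0.06234109] [8.52719131e-03 9.05304214e+00 4.74519457e+00] 0.1136960680265661 0.06965493620089952
```

View pics/f12.png

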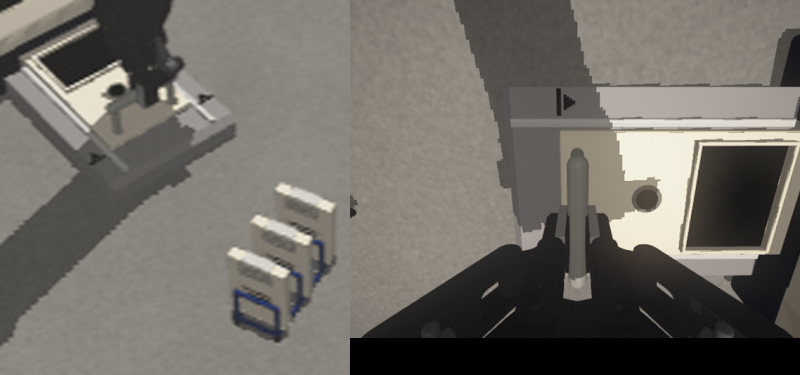

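Run:
```python
from h import *
w=np.load("w12.npy");c=cam("wrist",{"ee_pos":w[0],"tcp_rot":w[1]})
g=cv2.cvtColor(cv2.imread("pics/wrist12.png"),6).astype(int)
print("line row145",g[145,285:325].tolist()); print("tray rows",[g[r,285:325].tolist() for r in(200,220)])
d=np.array([np.cos(np.radians(87.1)),np.sin(np.radians(87.1))])
b=g[140:150,285:305].mean(0); wt=np.clip(b.max()-40-b,0,None)*(b<b.max()-30); u=(wt*np.arange(285,305)).sum()/wt.sum()
t=g[195:230].mean(0)[285:325]; v=285+np.argmax(np.diff(t))+.5
p=onz(c,(u,145),.03)[:2]@d; q=onz(c,(v,212),.039)[:2]@d
print(u,v,"line",p,"front",q,"front short of line by",q-p)
```

```text
line row145 [94, 92, 92, 93, 93, 92, 97, 95, 73, 32, 29, 31, 33, 32, 36, 74, 98, 96, 72, 32, 30, 30, 36, 33, 31, 31, 29, 30, 31, 34, 35, 31, 36, 33, 30, 75, 98, 94, 95, 96]
tray rows [[94, 98, 93, 93, 94, 94, 94, 95, 93, 97, 96, 95, 96, 112, 131, 133, 139, 137, 140, 139, 139, 140, 138, 139, 140, 137, 139, 140, 139, 141, 138, 140, 140, 139, 140, 139, 140, 139, 139, 138], [95, 94, 93, 94, 92, 96, 95, 93, 95, 96, 96, 93, 93, 101, 119, 132, 136, 139, 138, 138, 138, 140, 138, 139, 138, 139, 138, 141, 120, 84, 79, 80, 83, 80, 80, 83, 80, 83, 84, 87]]
297.4833430742256 298.5 line 0.2121550239421494 front 0.21250404407672843 front short of line by 0.00034902013457902004
```

```bash
python3 -m pendant '[{"tx":0,"ty":0,"tz":0,"rx":0,"ry":0,"rz":0},{"tx":0,"ty":0,"tz":0,"rx":0,"ry":0,"rz":0},{"tx":0,"ty":0,"tz":0,"rx":0,"ry":0,"rz":0},{"tx":0,"ty":0,"tz":0,"rx":0,"ry":0,"rz":0},{"tx":0,"ty":0,"tz":0,"rx":0,"ry":0,"rz":0},{"tx":0,"ty":0,"tz":0,"rx":0,"ry":0,"rz":0}]'
python3 - <<'E'
from h import *
s=read_state();t=np.linalg.norm((s["ee_pos"]-np.load("bar.npy"))[:2]);print(s["ee_pos"],s["wrist_force"],t)
if abs(t-.07)<.0015: print(ctrl.job_done())
E
```

```text
time_s: 17.65
ee_pos: [0.5088, 0.1988, 0.0624]
tcp_rot: [-2.274, -2.164, -0.014]
wrist_force: [0.5, 8.3, 3.2]
grip_width: 0.107
[0.50879432 0.19879097 0.06235919] [0.50093264 8.26506349 3.2147192 ] 0.06960534125848117
the job is handed in; nothing more can be done
None
```

The job is handed in at 17.7 s of the 61 s allowed: both cartridges are in the rack and the tray is held at the load line.

- **Cartridges:** I moved both upright from the foam block into the two outer slots of the rack, on either side of the one already there. The last side view shows all three standing in it.
- **Tray:** I gripped the pull bar and drew the tray out 69.6 mm of the nominal 70 mm. The wrist picture puts its front edge within about 0.4 mm of the load line. The spring pulls with 8–9 N, which fits that position, and it held steady over the last half second before hand-in.
- **Tip box and diluent bottle:** the arm stayed away from both, but I made no separate final check on them.

No check failed. The grip reads a little narrower on the bar (about 9 mm) than its 12 mm thickness, but the bar did not slip while I pulled.

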